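Seat the magnifier lens in its three-point stand

TASK

Take the clear, black-rimmed magnifying lens off its cork and lay it gently and flat on the three rests of the wooden stand, inside the two steel pins, and let go of it. Then slide the jaw by its green handle up to the lens until its sprung white nose presses the lens home against both pins: the spring squeezed about half-way so that nothing can rock, but never bottomed hard on the glass. Let go and leave it so, and do not disturb the other things on the table.

Things in the scene. Friction and masses are not known exactly. Their poses are not given: they have to be found in the camera images.
- lens_centre (a point): Centre (on the axis, half-way up) of the lens to mount: clear glass in a plain round BLACK rim, a disc 56 mm across, 14 mm thick, 50 to 100 g, at first flat on a cork. z is its axis; yaw means nothing. Take it by the rim, across its diameter, from above.
- lens: The same lens as a body; origin at the centre of its underside, 7 mm below lens_centre.
- amber_lens: A second lens of the same size, amber glass in a RED rim, on the other cork; not wanted, leave it. Origin at the centre of its underside.
- stand: Lens stand, fixed: wooden base 195 x 104 x 10 mm, x -136 to +59, y -52 to +52 mm in its own frame. Origin on the table below the mounted lens's centre; its x axis is the way the jaw slides, towards lens and pins; z up. Three brass rests (8 mm round, flat tops 40 mm above the table) stand 21 mm from the origin at +45, -45 and 180 degrees. Pins, nose and rests are slippery.
- seat (a point): Where lens_centre lies when the lens is home: on the stand's axes (same x, y, z directions as the stand), 47 mm above the table, i.e. 7 mm above the rests.
- pin_left: Fixed steel stop pin, 7 mm round, its axis 31.5 mm from the seat at +45 degrees (towards +x, +y of the stand), top 50 mm above the table, 10 mm above the rests. Origin is the stand's origin. Home, the lens rim touches both pins; laid down 5 mm short of the seat (towards -x of the stand) it clears them, the rests still carry it, and a push on the rim slides it home.
- pin_right: The other stop pin, the same at -45 degrees (towards +x, -y of the stand). Origin is the stand's origin.
- jaw (a joint): Jaw travel along the stand's +x, m: 0 back, 0.050 forward; starts at 0 to 0.008. Slides stiffly (6 N), stays where left. Its white nose (14 mm wide, 47 mm above the table) stands out by an unmeasured amount: it meets the rim of the seated lens at a travel somewhere from 0.020 to 0.036. Its spring resists with 1 N at first touch, 0.8 N more per mm, to 4.2 N at 4 mm, then it is bottomed, hard.
- jaw_grip (a point): Where to take the jaw: the middle of its green upright handle, 24 mm long (stand's x), 14 mm wide (stand's y), 56 to 100 mm above the table. This point is 84 mm above the table, at x = -106 mm + jaw travel on the stand's x axis. The black jaw body below is 34 mm wide, top at 56 mm. Pinch from above across the 14 mm and slide along the stand's x.
- cork_a: Fixed cork disc, 36 mm across, 22 mm high, that the clear black-rimmed lens lies on; origin under its centre.
- cork_b: The same kind of cork, under the amber lens.
- glue_gun: Green glue gun, lying on a wooden board (180 x 360 mm, 18 mm thick) beyond the stand; about 200 mm long, 34 mm high. Leave alone.
- scissors: Scissors lying on the table, 210 mm long. Leave alone.
- phone: Black phone lying flat, 155 x 75 x 9 mm. Leave alone.
- bead_bowl: White bowl, 100 mm across, 40 mm high. Leave alone.
- bead_jar: Amber jar, 60 mm across, 75 mm high. Leave alone.
- pencil_cup: Terracotta cup of pencils, 72 mm across, 150 mm high with pencils. Leave alone.
- pliers: Red-handled pliers lying on the table, 140 mm long. Leave alone.
Things that resemble listed ones, but are neither listed nor needed, are in the scene too. What is shaped like the stand but purple is not meant.

How it is judged:
By the outcome, as a careful person would: the job done as asked, in the order asked, and still so for the second after the job is handed in, with the robot touching nothing.
It also fails if it takes over 70 s, if anything falls off the work surface, if the arm or the gripper's body presses on something with over 40 N, if the wrist force passes 120 N, or if a joint passes its speed limit or range.

ROBOT

A 6-joint arm with a two-finger parallel gripper is mounted at the origin on the work surface. World frame = base frame: x ahead of the robot, y to its left, z up, the work surface at z = 0. Lengths are in m, angles in rad, forces in N, time in s.
With the tool pointing down it reaches from about 0.35 to 0.775 m from the base axis. Payload 5.5 kg.
Tool frame: the origin (TCP) lies midway between the tips of the shut fingers; the grasp point (between the pads) lies 19 mm behind it; z points along the fingers, y is the line along which they close (so a half turn about z gives the same grasp; the last joint's range is limited). The gripper opens to 85 mm and grips with 20 to 120 N. Pads are 22 mm wide; open, the fingers measure 114 mm over their backs; the gripper's body (76 mm by 85 mm) begins 54 mm behind the grasp point. The pads swing forward as they close: fully open they stand 13 mm farther back than shut.
Start: joints at [1.045, 0.313, 0.046, 1.304, 0, 1.431], TCP at [0.216, 0.533, 0.196] pointing down, gripper open.
Joint ranges: [-2.76, 2.76], [-0.86, 1.69], [-1.03, 1.26], [-2.2, 2.34], [-1.47, 1.5], [-3.14, 3.14]. Speed limits (rad/s): [2.57, 2.57, 3.14, 3.14, 3.14, 3.14].

INTERFACE

Orientations are given as a unit quaternion [w, x, y, z].
In Python, from workcell import env gives the robot as it stands. The module is installed in compiled form; this text tells all that it offers.
- The arm moves only by the tool servo_tool, never from a script. Its argument "increments" is a list of rows, each an object of numbers: "grip": the closure, from 0 (fully open) to 1 (shut); "x", "y", "z": the shift along the tool's x, y, z in mm; "roll": the turn about the tool's z in degrees. In form: [{"grip": .., "x": .., "y": .., "z": .., "roll": ..}, ...]. A call has 1 to 5 rows; each row shifts and turns the commanded pose from where the row before left it, along the tool's axes as they then stand; what a row does not reach is not made up. A row lasts 1/12 s, in which the tool goes at most 41.7 mm and 7.16 degrees, less where a joint would pass 70% of its speed; a pose out of reach is approached as far as the arm can. A call is refused whole if a number of a shift passes 41.7 or a number of a turn 7.16, either way. A call with a gripper value outside its range is refused whole. The fingers move at their own pace and stop on an object; "grip_force" is the grip in N (left out, the last holds). Time passes only in rows, so rows that do not move let the fingers close. It gives the time, the measured TCP pose, the force, the opening and the grip force at its end, in the units of the state.
- env.get_state(): the state, without advancing time (a new reading comes with each control period).
- env.read_camera(name): name is "scene" or "top"; returns the picture (480x640x3 uint8, red, green, blue); there is no depth.
- env.get_calibration(name): a dict with "vertical_fov" (degrees; the focal length in pixels is half the picture's height over the tangent of half this angle, whatever the lens; pixels are square), "cx", "cy" (the principal point, pixels), "k1" (the pictures are not rectified: a ray, as slopes to the right and down, at radius r is drawn at 1 + k1 r^2 times it, then the intrinsics apply), "rvec" (rotation vector, rad) and "tvec" (3), from world to camera coordinates, as OpenCV has them. Camera axes: x right, y down, z forward; pixel columns grow to the right and rows downward; lengths in m; the calibration is good to about 2 mm. A picture is of the moment at which its call begins. get_calibration takes no time and is no camera call.
- env.hand_in(): hands the job in; it is judged then, once.
The state is a dict: "clock": time; "joint_pos": joint angles; "qvel": joint speeds; "tau": joint torques, N m; "tcp_pos": TCP position; "orientation": TCP orientation; "wrist_force": force on the tool from outside, world axes, zero at the start; "ft_torque": the same for the moment, N m; "finger_gap": finger opening in m; "grip_force": force on a finger pad.
Only numpy, scipy, OpenCV 4.12 (cv2) and the standard library are available. Lean on these libraries where they do the work, as an engineer would, in place of code of your own. Each camera call takes 0.05 s, during which the arm holds its last target. There are 200 camera calls.

## Working session

There is one attempt and no reset: what is moved stays moved. The work goes in short steps, Python scripts to look and compute and a tool call to move; the robot and the scene stay as the last step left them, time stands still between calls to the robot, and variables do not carry over. Pictures are saved under pics/ and viewed, at most 10 in all, crops included, and the job is handed in when it is done.

Besides the shell and the picture viewer there is one more tool, called after "Request:" by a JSON object that holds its "method" and its "body". servo_tool: Moves the arm, as the interface text tells. Its arguments: {"type":"object","properties":{"increments":{"type":"array"},"grip_force":{"type":"number"}},"required":["increments"]}

```bash
mkdir -p pics; cat > h.py <<'E'
import numpy as np, cv2
from workcell import env
def cal(n):
    c=env.get_calibration(n); f=240/np.tan(np.radians(c["vertical_fov"])/2)
    R=cv2.Rodrigues(np.array(c["rvec"],float))[0]; return c,f,R,np.array(c["tvec"],float)
def ray(n,u,v):
    c,f,R,t=cal(n); d=np.array([(u-c["cx"])/f,(v-c["cy"])/f]); s=d.copy()
    for _ in range(20): s=d/(1+c["k1"]*(s@s))
    return -R.T@t, R.T@np.array([s[0],s[1],1])
def onz(n,u,v,z):
    o,d=ray(n,u,v); return o+d*(z-o[2])/d[2]
def proj(n,p):
    c,f,R,t=cal(n); q=R@np.array(p,float)+t; s=q[:2]/q[2]; s=s*(1+c["k1"]*(s@s)); return np.array([c["cx"],c["cy"]])+f*s
def snap(n,name):
    im=cv2.cvtColor(np.array(env.read_camera(n)),cv2.COLOR_RGB2BGR); cv2.imwrite(f"pics/{name}.png",im); return im
E
python3 - <<'E'
from h import *
for n in("top","scene"):
    snap(n,n+"0"); print(n,cal(n)[0],ray(n,320,240))
print(env.get_state())
E
```

```text
top {'vertical_fov': 43.769495360073144, 'cx': 306.8837903164078, 'cy': 242.6377863797754, 'k1': -0.17882418572366873, 'rvec': array([ 2.10008427, -2.14703771,  0.1895263 ]), 'tvec': array([0.05335884, 0.56893462, 1.68439863])} (array([0.25458395, 0.03632254, 1.76000005]), array([ 0.1854785 , -0.019488  , -0.98271025]))
scene {'vertical_fov': 47.13037211116972, 'cx': 304.4871494637202, 'cy': 243.92607059107894, 'k1': 0.03458757035382537, 'rvec': array([ 1.41659141,  1.94903005, -1.00020513]), 'tvec': array([ 0.14927092, -0.24067499,  1.73435994])} (array([1.51176913, 0.34729024, 0.82592629]), array([-0.77980356, -0.23184323, -0.58223775]))
{'clock': 0.1, 'joint_pos': array([1.04537488e+00, 3.13933725e-01, 4.51320590e-02, 1.30356995e+00,
       1.38902668e-05, 1.43118928e+00]), 'qvel': array([-0.00062554, -0.00031297,  0.00208594,  0.0021205 , -0.00105119,
        0.00141976]), 'tau': array([ 4.40748190e-03, -4.81724381e+01,  2.99244905e+01,  1.27327011e-02,
       -1.48495650e-05,  9.77883161e-06]), 'tcp_pos': array([0.2161473 , 0.53231323, 0.19540941]), 'orientation': array([-2.63668868e-04,  1.91712921e-01,  9.81450730e-01, -7.42236214e-04]), 'wrist_force': array([ 0.41573706,  0.70613213, -0.13951501]), 'ft_torque': array([0.00238604, 0.0103678 , 0.00251188]), 'grip_force': 0.0, 'finger_gap': 0.08509405070629868}
```

View pics/top0.png

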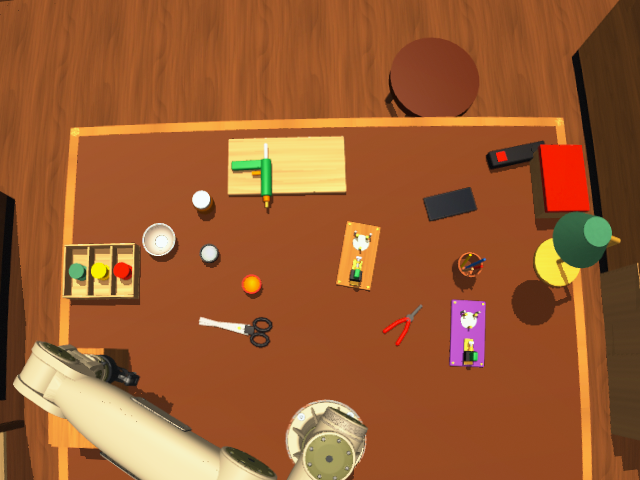

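View pics/scene0.png

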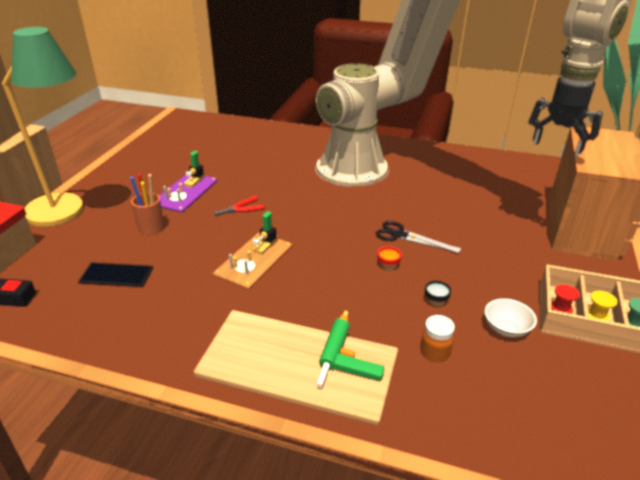

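Top view: candidates for the lens are black-rimmed clear disc (209,254), red-rimmed amber disc (251,285), white bowl (159,240), and the jar with white lid (201,201). By description I choose (209,254). Stand: wooden at (358,256), not the purple one at (468,334). I'll check in one close crop and measure.

```bash
python3 - <<'E'
from h import *
t=cv2.imread("pics/top0.png"); s=cv2.imread("pics/scene0.png")
z=lambda im,u,v,w,h,k:cv2.resize(im[v:v+h,u:u+w],None,fx=k,fy=k,interpolation=cv2.INTER_CUBIC)
cv2.imwrite("pics/crop1.png",np.hstack([np.vstack([z(t,190,235,80,60,5),z(s,370,235,80,60,5)]),np.vstack([z(t,325,215,66,50,6),z(t,325,250,66,50,6)])]))
hsv=cv2.cvtColor(t,cv2.COLOR_BGR2HSV)
# wooden base
sub=hsv[210:300,325:395]; print(hsv[270,345],hsv[240,348],hsv[300,330])
m=((hsv[...,0]>8)&(hsv[...,0]<25)&(hsv[...,2]>150)).astype(np.uint8)*255
m2=np.zeros_like(m); m2[212:300,328:392]=m[212:300,328:392]
c=max(cv2.findContours(m2,0,2)[0],key=cv2.contourArea)
print(cv2.contourArea(c),cv2.minAreaRect(c))
W=np.array([onz("top",*p[0],0.01)[:2] for p in cv2.convexHull(c)],np.float32)
print(cv2.minAreaRect(W*1000))
# lens: dark mask
for n,im,(u0,v0,u1,v1) in(("top",t,(195,240,224,268)),("scene",s,(420,275,456,312))):
    d=(im.max(2)<60).astype(np.uint8); k=np.zeros_like(d); k[v0:v1,u0:u1]=d[v0:v1,u0:u1]
    c=max(cv2.findContours(k,0,2)[0],key=cv2.contourArea); e=cv2.minEnclosingCircle(c); M=cv2.boundingRect(c)
    print(n,e,M,[onz(n,*e[0],zz) for zz in(0.022,0.029,0.036)])
E
```

```text
[ 16 192 245] [ 17 185 249] [ 11 197 153]
5481.0 ((359.5, 255.5), (87.0, 63.0), 90.0)
((537.1627197265625, -116.1116714477539), (190.20628356933594, 262.97222900390625), 88.41522216796875)
top ((212.0, 258.0), 7.211202621459961) (206, 254, 13, 9) [array([0.53569841, 0.32272762, 0.022     ]), array([0.53456619, 0.32157409, 0.029     ]), array([0.53343397, 0.32042056, 0.036     ])]
scene ((436.5, 294.0), 11.672718048095703) (425, 291, 24, 10) [array([0.5529505 , 0.33048513, 0.022     ]), array([0.56129919, 0.33063145, 0.029     ]), array([0.56964788, 0.33077778, 0.036     ])]
```

View pics/crop1.png

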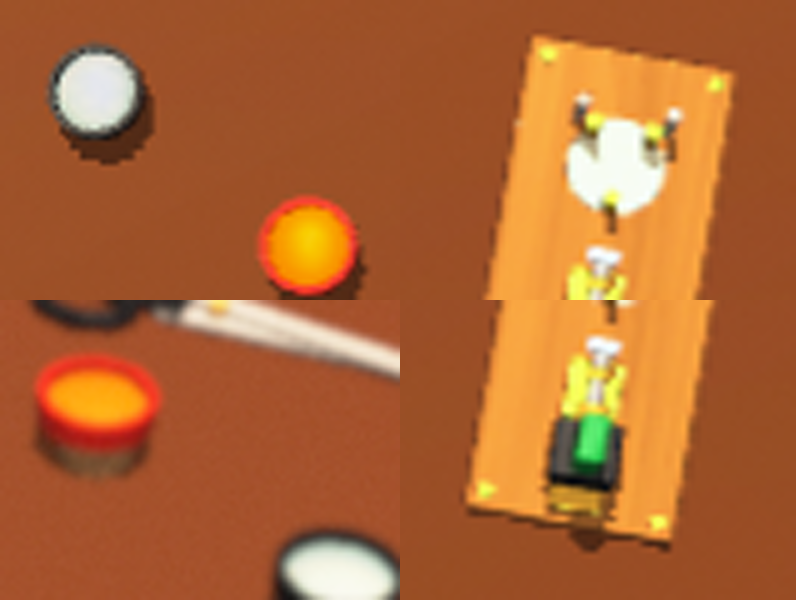

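The crop confirms it: clear disc with black rim at about (209.2,253.4); amber one at (251.5,284). The stand's pins are at the far end, and its green handle is at the near end. Now to refine.

```bash
python3 - <<'E'
from h import *
t=cv2.imread("pics/top0.png"); s=cv2.imread("pics/scene0.png")
def mask(im,f,box):
    h=cv2.cvtColor(im,cv2.COLOR_BGR2HSV).astype(int); m=f(h[...,0],h[...,1],h[...,2]); k=np.zeros(m.shape,np.uint8); u0,v0,u1,v1=box; k[v0:v1,u0:u1]=m[v0:v1,u0:u1]; return k
def big(k): return max(cv2.findContours(k,0,2)[0],key=cv2.contourArea)
base=lambda H,S,V:(V>190)
k=mask(t,base,(328,212,392,300)); c=big(k)
W=np.array([onz("top",*p[0],0.01)[:2] for p in cv2.convexHull(c)],np.float32)*1000
r=cv2.minAreaRect(W); print("base",r)
box=cv2.boxPoints(r); print(box)
a=np.radians(r[2]); 
# long axis
e=[box[1]-box[0],box[2]-box[1]]; e=max(e,key=np.linalg.norm); e=e/np.linalg.norm(e); e=e if e[0]>0 else -e
yaw=np.arctan2(e[1],e[0]); O=np.array(r[0])+38.5*e
print("yaw",np.degrees(yaw),"origin",O)
for f,n,im,b,zz in(("glass","top",t,(198,243,222,268),.036),("glass","scene",s,(422,278,456,305),.036),("disc","top",t,(345,228,375,255),.010)):
    c=big(mask(im,lambda H,S,V:(S<90)&(V>130),b)); q=cv2.convexHull(c); P=np.array([onz(n,*p[0],zz)[:2] for p in q],np.float32)
    print(f,n,cv2.fitEllipse(c),cv2.minEnclosingCircle(P*1000))
for n,im,b in(("top",t,(340,245,375,285)),("scene",s,(250,200,285,240))):
    c=big(mask(im,lambda H,S,V:(H>45)&(H<80)&(S>120)&(V>60),b)); print("green",n,cv2.boundingRect(c),cv2.minAreaRect(c))
y=e; x=np.array([-e[1],e[0]])
for d in(0,.008):
    for zz in(.056,.1):print(proj("top",[*( (O+(-106+d*1000)*e)/1000),zz]),proj("scene",[*( (O+(-106+d*1000)*e)/1000),zz]))
for sg in(1,-1):
    p=O+31.5*(e+sg*x)/2**.5; print("pin top",proj("top",[*p/1000,.05]),proj("scene",[*p/1000,.05]))
E
```

```text
base ((537.777587890625, -110.16683959960938), (102.60689544677734, 192.96109008789062), 78.18792724609375)
[[ 432.83817  -140.63411 ]
 [ 621.71313  -180.13368 ]
 [ 642.71704   -79.69957 ]
 [ 453.84204   -40.199997]]
yaw -11.812073 origin [ 575.46232224 -118.04787827]
glass top ((208.8184051513672, 252.84103393554688), (14.502602577209473, 15.544475555419922), 58.82917404174805) ((550.3035888671875, 330.4795227050781), 23.84403419494629)
glass scene ((437.4754638671875, 289.57366943359375), (12.088314056396484, 21.988216400146484), 100.80937194824219) ((554.50244140625, 331.1461181640625), 23.145553588867188)
disc top ((360.4466552734375, 242.42539978027344), (14.045260429382324, 15.590432167053223), 98.91888427734375) ((574.8796997070312, -118.46702575683594), 24.107694625854492)
green top (354, 269, 6, 10) ((356.5, 273.5), (9.0, 5.0), 90.0)
green scene (263, 212, 8, 19) ((266.5, 221.0), (18.0, 7.0), 90.0)
[355.29330407 274.94029938] [268.13211992 228.29707862]
[356.44355092 272.92678072] [267.2811238 213.3578428]
[355.76680374 272.22705773] [266.36109177 229.89217855]
[356.9280836  270.14474641] [265.47220357 214.92143816]
pin top [355.07649395 230.98275388] [245.9460899  260.50585498]
pin top [370.07009834 233.71482472] [230.26836359 254.77876725]
```

```bash
cat >> h.py <<'E'
from scipy.spatial.transform import Rotation as Ro
def go(p,yd=None):
    s=env.get_state(); q=s["orientation"]; R=Ro.from_quat([*q[1:],q[0]]).as_matrix()
    a=np.degrees(np.arctan2(R[1,1],R[0,1])); roll=0 if yd is None else -((yd-a+90)%180-90)
    print("t",round(s["clock"],2),"tcp",np.round(s["tcp_pos"]*1000,1),"ydir",a.round(2),"tilt",R[:,2].round(4),"gap",round(s["finger_gap"]*1000,1),"F",s["wrist_force"].round(1),"grip",s["grip_force"])
    print("shift mm in tool axes now",(R.T@(np.array(p)*1000-s["tcp_pos"]*1000)).round(1),"roll",round(roll,2))
E
python3 - <<'E'
from h import *
for n,u,v,z in(("bowl",159,240,.04),("jar",201,201,.075),("amber",251.5,284,.036),("lens",208.8,252.8,.036),("scissors",199,320,.005),("scis2",271,332,.005)): print(n,onz("top",u,v,z))
go([.552,.331,.15],78.2)
E
```

```text
bowl [0.59016832 0.47945214 0.04      ]
jar [0.6967743  0.34802459 0.075     ]
amber [0.45443416 0.20434181 0.036     ]
lens [0.54913007 0.33003036 0.036     ]
scissors [0.35416642 0.36369693 0.005     ]
scis2 [0.31568397 0.15140077 0.005     ]
t 0.1 tcp [216.1 532.3 195.4] ydir 67.89 tilt [-8.0e-04 -1.4e-03 -1.0e+00] gap 85.1 F [ 0.4  0.7 -0.1] grip 0.0
shift mm in tool axes now [-386.9  -60.1   45.4] roll -10.31
```

Request:
{"method": "servo_tool", "body": {"increments": [{"grip":0,"x":-38,"y":-6,"z":0,"roll":-2},{"grip":0,"x":-38,"y":-6,"z":0,"roll":-2},{"grip":0,"x":-38,"y":-6,"z":0,"roll":-2},{"grip":0,"x":-38,"y":-6,"z":0,"roll":-2},{"grip":0,"x":-38,"y":-6,"z":0,"roll":-2}], "grip_force": 30}}

```text
clock: 0.52
tcp_pos: [0.3884, 0.4441, 0.1959]
orientation: [-0.0, 0.104, 0.995, -0.0]
wrist_force: [0.4, -0.1, -0.5]
finger_gap: 0.0855
grip_force: 0.0
```

```bash
python3 -c "
from h import *
go([.552,.331,.15],78.2)"
```

```text
t 0.52 tcp [388.4 444.1 195.9] ydir 78.03 tilt [-6.e-04 -5.e-04 -1.e+00] gap 85.5 F [ 0.4 -0.1 -0.5] grip 0.0
shift mm in tool axes now [-183.5  -76.7   45.9] roll -0.17
```

Request:
{"method": "servo_tool", "body": {"increments": [{"grip":0,"x":-37,"y":-16,"z":9},{"grip":0,"x":-37,"y":-16,"z":9},{"grip":0,"x":-37,"y":-16,"z":9},{"grip":0,"x":-37,"y":-16,"z":9},{"grip":0,"x":-28,"y":-12,"z":9}]}}

```text
invalid input at $.increments[0]: expected keys grip, x, y, z, roll
```

Request:
{"method": "servo_tool", "body": {"increments": [{"grip":0},{"grip":0},{"grip":0}]}}

```text
invalid input at $.increments[0]: expected keys grip, x, y, z, roll
```

```bash
python3 -c "
from h import *
t=snap('top','top1');s=snap('scene','scene1')
z=lambda im,u,v,w,h,k:cv2.resize(im[v:v+h,u:u+w],None,fx=k,fy=k,interpolation=cv2.INTER_CUBIC)
cv2.imwrite('pics/crop2.png',np.hstack([z(t,170,210,80,80,5),z(s,396,240,80,80,5)]))
go([.552,.331,.05],78.2)
p=env.get_state()['tcp_pos'];print(proj('top',p),proj('scene',p))"
```

```text
t 0.62 tcp [392.3 442.8 195.3] ydir 77.56 tilt [ 0.0012 -0.001  -1.    ] gap 85.2 F [-0.6 -0.2  1.2] grip 0.0
shift mm in tool axes now [-179.8  -74.7  145.6] roll -0.64
[156.5478824  302.04029908] [509.07915044 197.93596378]
```

View pics/crop2.png

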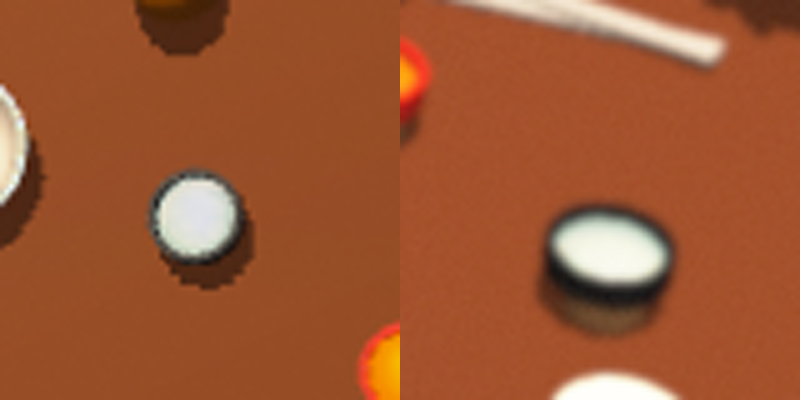

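The crop shows the untouched lens, top view centre about (209.2,253.2); the move was refused because every row needs all the keys. I'll resend it complete.

Request:
{"method": "servo_tool", "body": {"increments": [{"grip":0,"x":-37,"y":-15,"z":9,"roll":-0.6},{"grip":0,"x":-37,"y":-15,"z":9,"roll":0},{"grip":0,"x":-37,"y":-15,"z":9,"roll":0},{"grip":0,"x":-37,"y":-15,"z":9,"roll":0},{"grip":0,"x":-31,"y":-15,"z":9,"roll":0}]}}

```text
clock: 1.03
tcp_pos: [0.5491, 0.3347, 0.1503]
orientation: [-0.0, 0.1, 0.995, -0.0]
wrist_force: [-0.4, 0.6, 0.8]
finger_gap: 0.0856
grip_force: 0.0
```

Request:
{"method": "servo_tool", "body": {"increments": [{"grip":0,"x":0,"y":0,"z":0,"roll":0},{"grip":0,"x":0,"y":0,"z":0,"roll":0},{"grip":0,"x":0,"y":0,"z":0,"roll":0}]}}

```text
clock: 1.28
tcp_pos: [0.5468, 0.3359, 0.1507]
orientation: [-0.001, 0.1, 0.995, -0.0]
wrist_force: [1.0, -0.2, 0.7]
finger_gap: 0.0854
grip_force: 0.0
```

```bash
python3 -c "
from h import *
go([.552,.331,.006],78.2)"
```

```text
t 1.28 tcp [546.8 335.9 150.7] ydir 78.47 tilt [-1.6e-03 -1.0e-04 -1.0e+00] gap 85.4 F [ 1.  -0.2  0.7] grip 0.0
shift mm in tool axes now [ -6.3  -3.7 144.7] roll 0.27
```

Request:
{"method": "servo_tool", "body": {"increments": [{"grip":0,"x":-6,"y":-4,"z":20,"roll":0},{"grip":0,"x":0,"y":0,"z":30,"roll":0},{"grip":0,"x":0,"y":0,"z":30,"roll":0},{"grip":0,"x":0,"y":0,"z":0,"roll":0},{"grip":0,"x":0,"y":0,"z":0,"roll":0}]}}

```text
clock: 1.7
tcp_pos: [0.55, 0.3313, 0.0704]
orientation: [-0.002, 0.099, 0.995, -0.001]
wrist_force: [0.2, -0.4, 0.7]
finger_gap: 0.0852
grip_force: 0.0
```

```bash
python3 -c "
from h import *
t=snap('top','top2');s=snap('scene','scene2')
z=lambda im,u,v,w,h,k:cv2.resize(im[v:v+h,u:u+w],None,fx=k,fy=k,interpolation=cv2.INTER_CUBIC)
cv2.imwrite('pics/crop3.png',np.hstack([z(s,380,220,110,100,7)]))
go([.552,.331,.006],78.2)"
```

```text
t 1.8 tcp [553.  332.1  73.4] ydir 78.59 tilt [ 0.0023  0.0012 -1.    ] gap 85.4 F [ 0.4 -0.1  0. ] grip 0.0
shift mm in tool axes now [ 0.9 -1.4 67.4] roll 0.39
```

View pics/crop3.png

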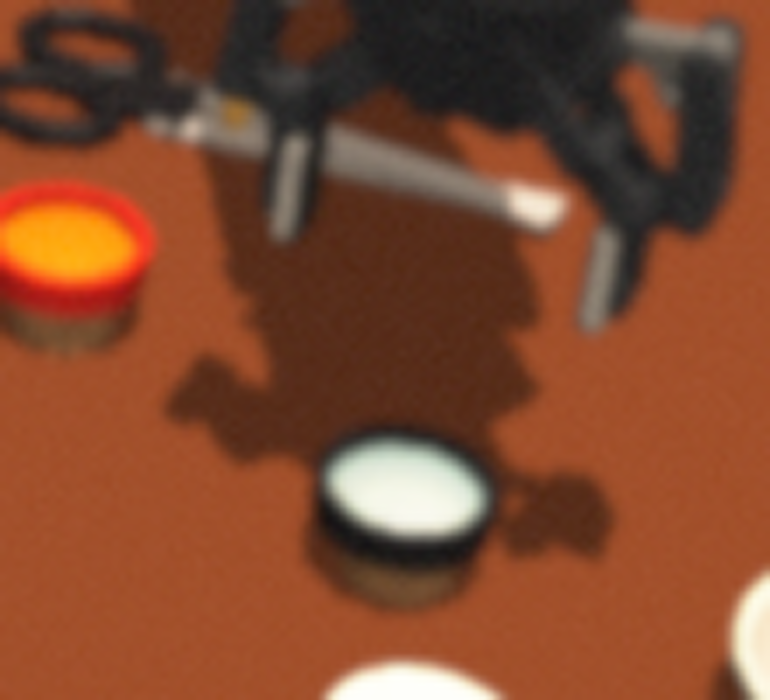

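Crop: fingertips at (420.7,253.6) and (464.7,266.4); lens top centre (437.9,289.3).

```bash
python3 -c "
from h import *
for z in(.073,.080,.086): print(z,proj('scene',[.5525,.3315,z]))
print(proj('scene',[.551,.331,.036]),proj('top',[.551,.331,.036]), onz('scene',437.9,289.3,.036))"
```

```text
0.073 [440.15397014 275.98644806]
0.08 [440.60085079 273.44788114]
0.086 [440.98654543 271.25786236]
[437.7002388  288.64423567] [208.47872911 252.1805238 ] [0.55307745 0.33168844 0.036     ]
```

Tips look about 11 px higher than the pose predicts; go lower while still above the lens and check again in both views.

Request:
{"method": "servo_tool", "body": {"increments": [{"grip":0,"x":0,"y":0,"z":15,"roll":0},{"grip":0,"x":0,"y":0,"z":15,"roll":0},{"grip":0,"x":0,"y":0,"z":0,"roll":0},{"grip":0,"x":0,"y":0,"z":0,"roll":0},{"grip":0,"x":0,"y":0,"z":0,"roll":0}]}}

```text
clock: 2.22
tcp_pos: [0.5538, 0.3314, 0.0434]
orientation: [0.001, 0.1, 0.995, 0.001]
wrist_force: [-0.2, 0.0, 0.6]
finger_gap: 0.0853
grip_force: 0.0
```

```bash
python3 -c "
from h import *
go([.552,.331,.006],78.2)
s=snap('scene','scene3');t=snap('top','top3')
z=lambda im,u,v,w,h,k:cv2.resize(im[v:v+h,u:u+w],None,fx=k,fy=k,interpolation=cv2.INTER_CUBIC)
cv2.imwrite('pics/crop4.png',np.hstack([z(s,390,225,100,100,4),z(t,160,210,100,100,4)]))
for zz in(.04,.053,.08): print(zz,proj('scene',[.5525,.3315,zz]))
go([.552,.331,.006],78.2)"
```

```text
t 2.22 tcp [553.8 331.4  43.4] ydir 78.51 tilt [ 0.0027  0.0013 -1.    ] gap 85.3 F [-0.2  0.   0.6] grip 0.0
shift mm in tool axes now [ 1.8 -0.9 37.4] roll 0.31
0.04 [438.09103441 287.7209643 ]
0.053 [438.89520923 283.14352851]
0.08 [440.60085079 273.44788114]
t 2.32 tcp [553.9 331.3  43.2] ydir 78.5 tilt [ 0.0027  0.0013 -1.    ] gap 85.4 F [-0.5  0.4  0.3] grip 0.0
shift mm in tool axes now [ 1.9 -0.7 37.2] roll 0.3
```

View pics/crop4.png

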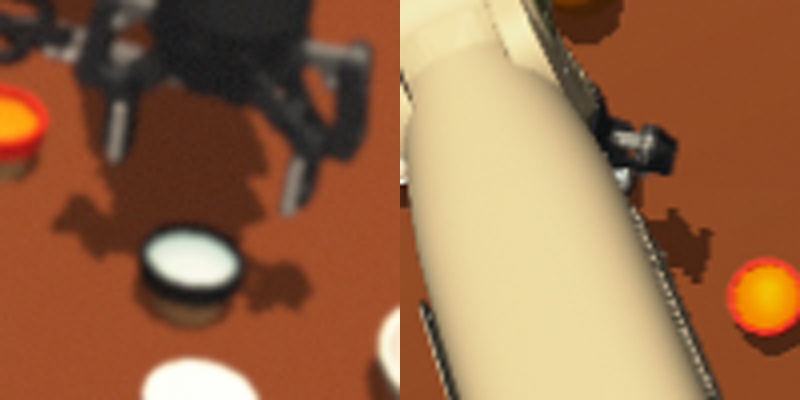

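```bash
python3 -c "
from h import *
for z in(.056,.09,.12,.15):
  print(z,[proj(n,[.5535-.2*d,.331-.98*d,z]).round(1) for n in('top','scene') for d in(.0425,.057,-.0425)])
for u,v in((406.2,278.7),(466.2,296)): print('shadow',onz('scene',u,v,0))
print(onz('top',222,247,.1), onz('top',232,272,0))
s=env.get_state(); print(s['joint_pos'])"
```

```text
0.056 [array([221.5, 252.8]), array([226.4, 253.6]), array([193.3, 247.6]), array([420. , 276.2]), array([413.7, 274.2]), array([458.2, 288.6])]
0.09 [array([219.8, 250.8]), array([224.7, 251.7]), array([191. , 245.6]), array([421.8, 264. ]), array([415.4, 262. ]), array([460.7, 276.2])]
0.12 [array([218.2, 249. ]), array([223.2, 249.9]), array([188.9, 243.7]), array([423.4, 252.9]), array([416.9, 250.9]), array([463., 265.])]
0.15 [array([216.5, 247.1]), array([221.6, 248.1]), array([186.7, 241.7]), array([425.1, 241.4]), array([418.5, 239.5]), array([465.4, 253.3])]
shadow [0.49365268 0.25597063 0.        ]
shadow [5.13277494e-01 3.93934920e-01 1.11022302e-16]
[0.55405121 0.28146384 0.1       ] [0.49571652 0.26597289 0.        ]
[ 4.14724993e-01  5.23827186e-01 -1.71450654e-02  1.02682109e+00
  6.78672937e-05  6.15408635e-01]
```

Request:
{"method": "servo_tool", "body": {"increments": [{"grip":0,"x":1,"y":-0.5,"z":12,"roll":0.3},{"grip":0,"x":0,"y":0,"z":12,"roll":0},{"grip":0,"x":0,"y":0,"z":12,"roll":0},{"grip":0,"x":0,"y":0,"z":0,"roll":0},{"grip":0,"x":0,"y":0,"z":0,"roll":0}]}}

```text
clock: 2.73
tcp_pos: [0.5511, 0.3301, 0.0048]
orientation: [-0.001, 0.103, 0.995, -0.0]
wrist_force: [1.7, 0.2, 0.3]
finger_gap: 0.0857
grip_force: 0.0
```

```bash
python3 -c "
from h import *
go([.552,.331,.006],78.2)
s=snap('scene','scene4')
z=lambda im,u,v,w,h,k:cv2.resize(im[v:v+h,u:u+w],None,fx=k,fy=k,interpolation=cv2.INTER_CUBIC)
cv2.imwrite('pics/crop5.png',z(s,390,235,100,80,7))"
```

```text
t 2.73 tcp [551.1 330.1   4.8] ydir 78.2 tilt [-1.3e-03 -5.0e-04 -1.0e+00] gap 85.7 F [1.7 0.2 0.3] grip 0.0
shift mm in tool axes now [-0.7  1.  -1.2] roll -0.0
```

View pics/crop5.png

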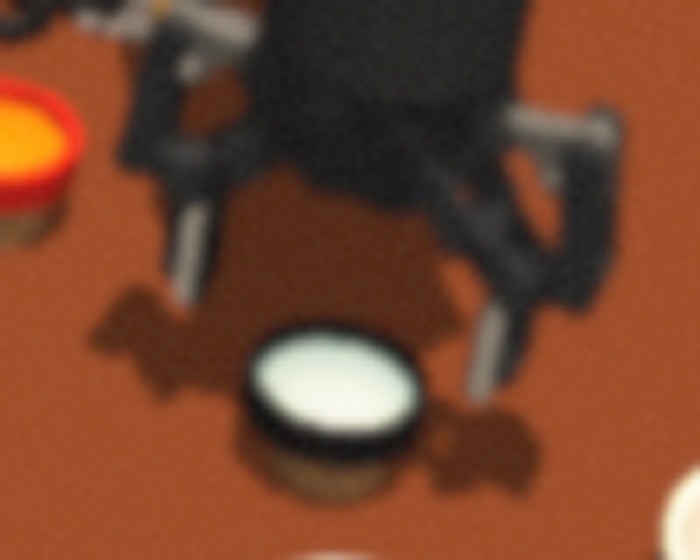

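Tips still look ~25 mm higher than documented. I'll close partway (not touching) to see how the pads swing, then judge.

Request:
{"method": "servo_tool", "body": {"increments": [{"grip":0.22,"x":0,"y":0,"z":0,"roll":0},{"grip":0.22,"x":0,"y":0,"z":0,"roll":0},{"grip":0.22,"x":0,"y":0,"z":0,"roll":0},{"grip":0.22,"x":0,"y":0,"z":0,"roll":0},{"grip":0.22,"x":0,"y":0,"z":0,"roll":0}], "grip_force": 25}}

```text
clock: 3.2
tcp_pos: [0.5519, 0.3305, 0.0055]
orientation: [0.0, 0.103, 0.995, 0.0]
wrist_force: [-0.5, -0.1, 0.4]
finger_gap: 0.0664
grip_force: 0.0
```

```bash
python3 -c "
from h import *
go([.552,.331,.006],78.2)
s=snap('scene','scene5')
z=lambda im,u,v,w,h,k:cv2.resize(im[v:v+h,u:u+w],None,fx=k,fy=k,interpolation=cv2.INTER_CUBIC)
cv2.imwrite('pics/crop6.png',z(s,400,250,80,60,10))"
```

```text
t 3.2 tcp [551.9 330.5   5.5] ydir 78.2 tilt [ 5.e-04  3.e-04 -1.e+00] gap 66.4 F [-0.5 -0.1  0.4] grip 0.0
shift mm in tool axes now [-0.   0.5 -0.5] roll -0.0
```

View pics/crop6.png

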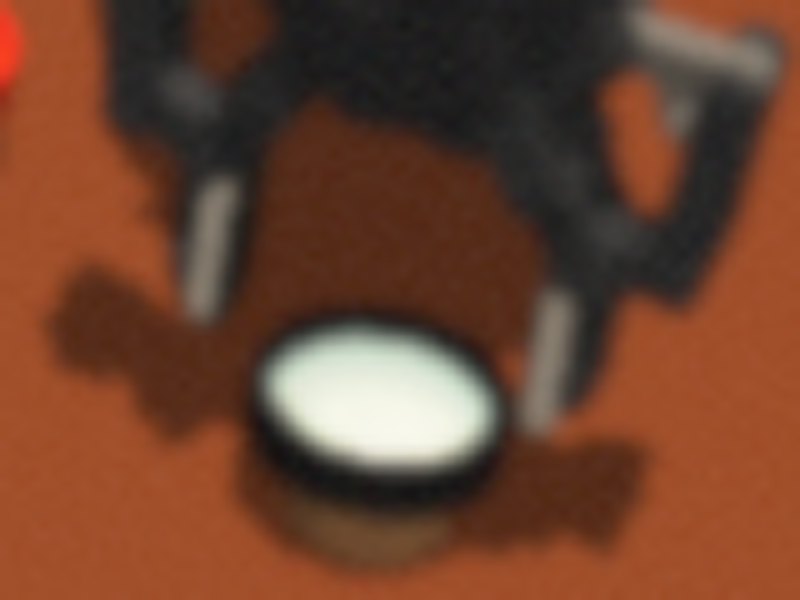

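Tips now at crop (203,320) and (537,432), i.e. midpoint about at the lens-top level (z ≈ 0.04), while the pose says 0.013. Check this against the start picture before going lower.

```bash
python3 -c "
from h import *
for z in(.196,.209,.24): print(z,[proj('scene',[.216+d*.376,.532+d*.926,z]).round(1) for d in(-.0425,.0425)])
for z in(.0,.013,.041): print(z,[proj('scene',[.552+d*.204,.3305+d*.979,z]).round(1) for d in(-.033,.033)])
im=cv2.imread('pics/scene0.png'); cv2.imwrite('pics/crop7.png',cv2.resize(im[70:170,510:620],None,fx=6,fy=6,interpolation=cv2.INTER_CUBIC))
t=cv2.imread('pics/top0.png'); g=im[100:165,515:615].max(2); d=np.argwhere(g<60); 
for c in range(0,100,6):
  r=d[d[:,1]==c][:,0]; print(515+c, 100+r.max() if len(r) else None, end='; ')"
```

```text
0.196 [array([533.3, 161.3]), array([569.4, 172. ])]
0.209 [array([534.6, 156.5]), array([571., 167.])]
0.24 [array([537.8, 144.6]), array([574.8, 154.9])]
0.0 [array([421.1, 296.3]), array([449.8, 306.2])]
0.013 [array([421.7, 292. ]), array([450.7, 301.8])]
0.041 [array([423.2, 282.3]), array([452.6, 292.1])]
515 None; 521 None; 527 None; 533 123; 539 137; 545 122; 551 119; 557 123; 563 124; 569 125; 575 127; 581 149; 587 138; 593 137; 599 120; 605 None; 611 None;
```

Same discrepancy at the start, so the visible fingertips do stand ~28 mm above where the pose would put them. I'll descend in small steps, watching the wrist force.

Request:
{"method": "servo_tool", "body": {"increments": [{"grip":0.15,"x":0,"y":0,"z":2,"roll":0},{"grip":0.15,"x":0,"y":0,"z":3,"roll":0},{"grip":0.15,"x":0,"y":0,"z":2,"roll":0},{"grip":0.15,"x":0,"y":0,"z":0,"roll":0},{"grip":0.15,"x":0,"y":0,"z":0,"roll":0}]}}

```text
clock: 3.67
tcp_pos: [0.5514, 0.3303, -0.0022]
orientation: [-0.0, 0.103, 0.995, -0.0]
wrist_force: [0.3, 0.2, -0.3]
finger_gap: 0.0725
grip_force: 0.0
```

Request:
{"method": "servo_tool", "body": {"increments": [{"grip":0.15,"x":0,"y":0,"z":2,"roll":0},{"grip":0.15,"x":0,"y":0,"z":0,"roll":0},{"grip":0.15,"x":0,"y":0,"z":2,"roll":0},{"grip":0.15,"x":0,"y":0,"z":0,"roll":0},{"grip":0.15,"x":0,"y":0,"z":0,"roll":0}]}}

```text
clock: 4.08
tcp_pos: [0.5515, 0.3303, -0.0059]
orientation: [-0.0, 0.103, 0.995, -0.0]
wrist_force: [-0.5, 0.6, 0.0]
finger_gap: 0.0726
grip_force: 0.0
```

Request:
{"method": "servo_tool", "body": {"increments": [{"grip":0.15,"x":0,"y":0,"z":2,"roll":0},{"grip":0.15,"x":0,"y":0,"z":0,"roll":0},{"grip":0.15,"x":0,"y":0,"z":2,"roll":0},{"grip":0.15,"x":0,"y":0,"z":0,"roll":0}]}}

```text
clock: 4.42
tcp_pos: [0.5515, 0.3303, -0.0102]
orientation: [-0.0, 0.103, 0.995, -0.0]
wrist_force: [-0.2, -0.4, 0.4]
finger_gap: 0.0726
grip_force: 0.0
```

Request:
{"method": "servo_tool", "body": {"increments": [{"grip":0.15,"x":0,"y":0,"z":2,"roll":0},{"grip":0.15,"x":0,"y":0,"z":0,"roll":0},{"grip":0.15,"x":0,"y":0,"z":2,"roll":0},{"grip":0.15,"x":0,"y":0,"z":0,"roll":0}]}}

```text
clock: 4.75
tcp_pos: [0.5515, 0.3303, -0.0142]
orientation: [-0.0, 0.103, 0.995, -0.0]
wrist_force: [-1.5, -0.9, 0.6]
finger_gap: 0.0726
grip_force: 0.0
```

```bash
python3 -c "
from h import *
go([.552,.331,-.015],78.2)
s=snap('scene','scene6')
z=lambda im,u,v,w,h,k:cv2.resize(im[v:v+h,u:u+w],None,fx=k,fy=k,interpolation=cv2.INTER_CUBIC)
cv2.imwrite('pics/crop8.png',z(s,400,250,80,60,10))"
```

```text
t 4.75 tcp [551.5 330.3 -14.2] ydir 78.19 tilt [-3.e-04 -1.e-04 -1.e+00] gap 72.6 F [-1.5 -0.9  0.6] grip 0.0
shift mm in tool axes now [-0.3  0.8  0.8] roll -0.01
```

View pics/crop8.png

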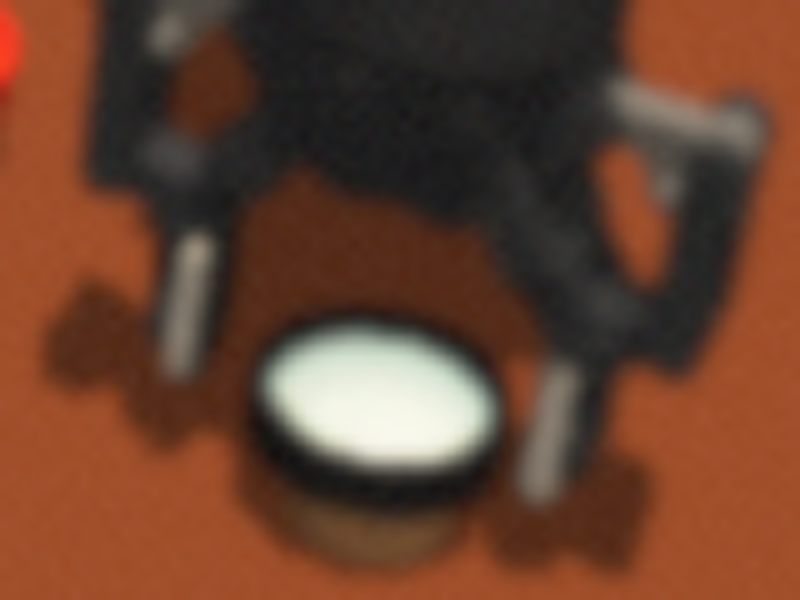

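The tips (178,380), (540,500) are at about lens-underside level, still ~24 mm above the table: the pose reads about 29 mm low. Go 8 mm lower and close.

Request:
{"method": "servo_tool", "body": {"increments": [{"grip":0.15,"x":0,"y":0,"z":2,"roll":0},{"grip":0.15,"x":0,"y":0,"z":2,"roll":0},{"grip":0.15,"x":0,"y":0,"z":2,"roll":0},{"grip":0.15,"x":0,"y":0,"z":2,"roll":0},{"grip":0.15,"x":0,"y":0,"z":0,"roll":0}]}}

```text
clock: 5.22
tcp_pos: [0.5513, 0.3302, -0.0224]
orientation: [-0.0, 0.103, 0.995, -0.0]
wrist_force: [-0.4, 0.1, -0.3]
finger_gap: 0.0727
grip_force: 0.0
```

Request:
{"method": "servo_tool", "body": {"increments": [{"grip":0.25,"x":0,"y":0,"z":0,"roll":0},{"grip":0.3,"x":0,"y":0,"z":0,"roll":0},{"grip":0.35,"x":0,"y":0,"z":0,"roll":0},{"grip":0.4,"x":0,"y":0,"z":0,"roll":0},{"grip":0.45,"x":0,"y":0,"z":0,"roll":0}], "grip_force": 25}}

```text
clock: 5.63
tcp_pos: [0.5519, 0.3305, -0.0214]
orientation: [0.0, 0.103, 0.995, 0.0]
wrist_force: [-0.2, 0.3, 1.8]
finger_gap: 0.0548
grip_force: 26.6
```

```bash
cat >> h.py <<'E'
def glass(im,box):
    h=cv2.cvtColor(im,cv2.COLOR_BGR2HSV).astype(int); u0,v0,u1,v1=box; m=((h[...,1]<90)&(h[...,2]>130)).astype(np.uint8); k=np.zeros_like(m);k[v0:v1,u0:u1]=m[v0:v1,u0:u1]
    c=max(cv2.findContours(k,0,2)[0],key=cv2.contourArea); return cv2.contourArea(c),cv2.fitEllipse(c)
E
python3 -c "
from h import *
s=snap('scene','scene7')
for n in('scene0','scene6','scene7'): print(n,glass(cv2.imread(f'pics/{n}.png'),(424,280,452,302)))
go([.552,.331,.1])"
```

```text
scene0 (203.5, ((437.4754638671875, 289.57366943359375), (12.088314056396484, 21.988216400146484), 100.80937194824219))
scene6 (198.0, ((437.6910705566406, 289.6064453125), (12.017853736877441, 21.337032318115234), 101.12696075439453))
scene7 (200.5, ((437.17236328125, 289.4516906738281), (12.050177574157715, 21.594694137573242), 100.11265563964844))
t 5.68 tcp [551.9 330.5 -21.4] ydir 78.2 tilt [ 5.e-04  4.e-04 -1.e+00] gap 55.0 F [-0.7  0.2  2.9] grip 26.613588631153107
shift mm in tool axes now [-1.000e-01  5.000e-01 -1.214e+02] roll 0
```

Request:
{"method": "servo_tool", "body": {"increments": [{"grip":0.45,"x":0,"y":0,"z":0,"roll":0},{"grip":0.45,"x":0,"y":0,"z":-2,"roll":0},{"grip":0.45,"x":0,"y":0,"z":-4,"roll":0},{"grip":0.45,"x":0,"y":0,"z":-4,"roll":0},{"grip":0.45,"x":0,"y":0,"z":0,"roll":0}], "grip_force": 30}}

```text
clock: 6.1
tcp_pos: [0.5522, 0.3306, -0.0109]
orientation: [0.001, 0.103, 0.995, 0.0]
wrist_force: [1.0, 0.2, -0.2]
finger_gap: 0.055
grip_force: 31.8
```

```bash
python3 -c "
from h import *
s=snap('scene','scene8'); g=glass(s,(415,265,460,302)); print(g)
for z in(.046,.049): print(onz('scene',*g[1][0],z))
go([.552,.331,.1])"
```

```text
(202.5, ((437.7936706542969, 285.8501892089844), (11.99330997467041, 22.14017105102539), 100.7570571899414))
[0.55373219 0.33022762 0.046     ]
[0.55741729 0.33029326 0.049     ]
t 6.15 tcp [552.2 330.6 -11.2] ydir 78.19 tilt [ 1.e-03  4.e-04 -1.e+00] gap 55.1 F [ 0.2  0.4 -0.6] grip 31.815268993377686
shift mm in tool axes now [   0.2    0.5 -111.2] roll 0
```

Lens is held flat (rim lifted evenly). Lift and carry.

Request:
{"method": "servo_tool", "body": {"increments": [{"grip":0.45,"x":0,"y":0,"z":-20,"roll":0},{"grip":0.45,"x":0,"y":0,"z":-25,"roll":0},{"grip":0.45,"x":0,"y":0,"z":-25,"roll":0},{"grip":0.45,"x":0,"y":0,"z":-20,"roll":0},{"grip":0.45,"x":0,"y":0,"z":0,"roll":0}]}}

```text
clock: 6.57
tcp_pos: [0.5546, 0.3317, 0.0832]
orientation: [0.003, 0.103, 0.995, 0.002]
wrist_force: [0.3, 0.7, 0.2]
finger_gap: 0.0551
grip_force: 32.1
```

```bash
python3 -c "
from h import *
g=glass(cv2.imread('pics/scene0.png'),(225,255,262,280)); print('disc scene',g, onz('scene',*g[1][0],.01), onz('scene',*g[1][0],.012))
s=cv2.imread('pics/scene0.png');h=cv2.cvtColor(s,cv2.COLOR_BGR2HSV)
print(h[270,225],h[262,275],h[290,260])
m=((h[...,2]>180)).astype(np.uint8);k=np.zeros_like(m);k[225:290,205:300]=m[225:290,205:300]
c=max(cv2.findContours(k,0,2)[0],key=cv2.contourArea)
W=np.array([onz('scene',*p[0],.01)[:2] for p in cv2.convexHull(c)],np.float32)*1000
print(cv2.contourArea(c),cv2.minAreaRect(W))
go([.5705,-.117,.08],78.2)"
```

```text
disc scene (182.0, ((244.40234375, 265.47174072265625), (12.792069435119629, 19.58926773071289), 86.5296859741211)) [ 0.57398828 -0.11975968  0.01      ] [ 0.57628697 -0.11861485  0.012     ]
[ 16 165 252] [ 11 178 158] [  9 186 166]
2037.0 ((535.3178100585938, -115.45159912109375), (116.4596939086914, 206.71144104003906), 78.38982391357422)
t 6.57 tcp [554.6 331.7  83.2] ydir 78.2 tilt [ 0.0073  0.0033 -1.    ] gap 55.1 F [0.3 0.7 0.2] grip 32.10687875747681
shift mm in tool axes now [-107.4 -436.     1.9] roll -0.0
```

Request:
{"method": "servo_tool", "body": {"increments": [{"grip":0.45,"x":-5,"y":-20,"z":0,"roll":0},{"grip":0.45,"x":-9,"y":-36,"z":0,"roll":0},{"grip":0.45,"x":-9,"y":-36,"z":0,"roll":0},{"grip":0.45,"x":-9,"y":-36,"z":0,"roll":0},{"grip":0.45,"x":-9,"y":-36,"z":0,"roll":0}]}}

```text
clock: 6.98
tcp_pos: [0.5574, 0.1601, 0.0771]
orientation: [-0.001, 0.102, 0.995, -0.0]
wrist_force: [1.2, 0.3, -1.5]
finger_gap: 0.0549
grip_force: 32.1
```

Request:
{"method": "servo_tool", "body": {"increments": [{"grip":0.45,"x":-9,"y":-36,"z":0,"roll":0},{"grip":0.45,"x":-9,"y":-36,"z":0,"roll":0},{"grip":0.45,"x":-9,"y":-36,"z":0,"roll":0},{"grip":0.45,"x":-9,"y":-36,"z":0,"roll":0},{"grip":0.45,"x":-9,"y":-36,"z":0,"roll":0}]}}

```text
clock: 7.4
tcp_pos: [0.5647, -0.0256, 0.0773]
orientation: [-0.0, 0.103, 0.995, 0.0]
wrist_force: [0.3, 0.1, -1.9]
finger_gap: 0.0548
grip_force: 32.1
```

Request:
{"method": "servo_tool", "body": {"increments": [{"grip":0.45,"x":-8,"y":-36,"z":0,"roll":0},{"grip":0.45,"x":-8,"y":-30,"z":0,"roll":0},{"grip":0.45,"x":0,"y":0,"z":0,"roll":0},{"grip":0.45,"x":0,"y":0,"z":0,"roll":0},{"grip":0.45,"x":0,"y":0,"z":0,"roll":0}]}}

```text
clock: 7.82
tcp_pos: [0.5669, -0.0915, 0.0773]
orientation: [-0.001, 0.103, 0.995, 0.0]
wrist_force: [0.2, -0.7, -1.4]
finger_gap: 0.0546
grip_force: 32.2
```

```bash
python3 -c "
from h import *
go([.5705,-.117,.03],78.2)"
```

```text
t 7.82 tcp [566.9 -91.5  77.3] ydir 78.16 tilt [-1.4e-03  9.0e-04 -1.0e+00] gap 54.6 F [ 0.2 -0.7 -1.4] grip 32.156580090522766
shift mm in tool axes now [ -8.8 -24.2  47.3] roll -0.04
```

Request:
{"method": "servo_tool", "body": {"increments": [{"grip":0.45,"x":-4,"y":-12,"z":0,"roll":0},{"grip":0.45,"x":-5,"y":-12,"z":12,"roll":0},{"grip":0.45,"x":0,"y":0,"z":18,"roll":0},{"grip":0.45,"x":0,"y":0,"z":17,"roll":0},{"grip":0.45,"x":0,"y":0,"z":0,"roll":0}]}}

```text
clock: 8.23
tcp_pos: [0.569, -0.1164, 0.027]
orientation: [-0.003, 0.103, 0.995, 0.001]
wrist_force: [-0.2, 0.0, -1.0]
finger_gap: 0.0548
grip_force: 32.2
```

Request:
{"method": "servo_tool", "body": {"increments": [{"grip":0.45,"x":0,"y":0,"z":0,"roll":0},{"grip":0.45,"x":0,"y":0,"z":0,"roll":0}]}}

```text
clock: 8.4
tcp_pos: [0.5719, -0.1171, 0.0314]
orientation: [0.0, 0.103, 0.995, -0.0]
wrist_force: [-0.3, -0.0, -1.1]
finger_gap: 0.0548
grip_force: 32.2
```

```bash
python3 -c "
from h import *
go([.5705,-.117,-.003],78.2)
s=snap('scene','scene9'); p=proj('scene',[.5705,-.117,.087]); print(p)
u,v=p.astype(int); g=glass(s,(u-18,v-14,u+18,v+14)); print(g)
for z in(.085,.087,.089): print(onz('scene',*g[1][0],z))
a=np.array([.204,.979,0]);
o,d=ray('scene',*g[1][0]); print('need',[ (o+d*(z-o[2])/d[2]) for z in(.087,)])"
```

```text
t 8.4 tcp [ 571.9 -117.1   31.4] ydir 78.23 tilt [ 2.e-04 -0.e+00 -1.e+00] gap 54.8 F [-0.3 -0.  -1.1] grip 32.18859136104584
shift mm in tool axes now [ 1.4 -0.2 34.4] roll 0.03
[243.70031348 238.69167326]
(136.5, ((242.9927520751953, 239.1339111328125), (10.37462043762207, 17.837352752685547), 88.62139892578125))
[ 0.57008174 -0.11911963  0.085     ]
[ 0.57262366 -0.11786064  0.087     ]
[ 0.57516558 -0.11660165  0.089     ]
need [array([ 0.57262366, -0.11786064,  0.087     ])]
```

Request:
{"method": "servo_tool", "body": {"increments": [{"grip":0.45,"x":2,"y":0,"z":8,"roll":0},{"grip":0.45,"x":0,"y":0,"z":10,"roll":0},{"grip":0.45,"x":0,"y":0,"z":8,"roll":0},{"grip":0.45,"x":0,"y":0,"z":4,"roll":0},{"grip":0.45,"x":0,"y":0,"z":0,"roll":0}]}}

```text
clock: 8.87
tcp_pos: [0.5683, -0.1162, -0.0005]
orientation: [-0.001, 0.103, 0.995, 0.0]
wrist_force: [0.9, -0.1, -0.7]
finger_gap: 0.0549
grip_force: 32.2
```

Request:
{"method": "servo_tool", "body": {"increments": [{"grip":0.45,"x":0,"y":0,"z":0,"roll":0},{"grip":0.45,"x":0,"y":0,"z":0,"roll":0},{"grip":0.45,"x":0,"y":0,"z":0,"roll":0}]}}

```text
clock: 9.12
tcp_pos: [0.57, -0.1169, 0.0016]
orientation: [0.0, 0.103, 0.995, -0.0]
wrist_force: [0.6, -0.5, -0.2]
finger_gap: 0.0548
grip_force: 32.2
```

```bash
python3 -c "
from h import *
go([.5705,-.117,-.003],78.2)
s=snap('scene','scene10')
cv2.imwrite('pics/crop9.png',cv2.resize(s[215:285,205:295],None,fx=8,fy=8,interpolation=cv2.INTER_CUBIC))"
```

```text
t 9.12 tcp [ 570.  -116.9    1.6] ydir 78.2 tilt [ 8.e-04 -2.e-04 -1.e+00] gap 54.8 F [ 0.6 -0.5 -0.2] grip 32.187960147857666
shift mm in tool axes now [-0.5  0.   4.6] roll -0.0
```

Request:
{"method": "servo_tool", "body": {"increments": [{"grip":0.45,"x":0,"y":0,"z":1,"roll":0},{"grip":0.45,"x":0,"y":0,"z":1,"roll":0},{"grip":0.45,"x":0,"y":0,"z":1,"roll":0},{"grip":0.45,"x":0,"y":0,"z":1,"roll":0},{"grip":0.45,"x":0,"y":0,"z":0,"roll":0}]}}

```text
clock: 9.58
tcp_pos: [0.5694, -0.1167, -0.0031]
orientation: [-0.0, 0.103, 0.995, 0.0]
wrist_force: [0.1, 0.9, -0.5]
finger_gap: 0.0549
grip_force: 32.2
```

Request:
{"method": "servo_tool", "body": {"increments": [{"grip":0.45,"x":0,"y":0,"z":0,"roll":0},{"grip":0.45,"x":0,"y":0,"z":0,"roll":0},{"grip":0.45,"x":0,"y":0,"z":0,"roll":0}]}}

```text
clock: 9.83
tcp_pos: [0.5696, -0.1167, -0.0028]
orientation: [0.0, 0.103, 0.995, 0.0]
wrist_force: [0.3, 0.7, -1.3]
finger_gap: 0.0548
grip_force: 32.2
```

Request:
{"method": "servo_tool", "body": {"increments": [{"grip":0.45,"x":0,"y":0,"z":0.5,"roll":0},{"grip":0.45,"x":0,"y":0,"z":0.5,"roll":0},{"grip":0.45,"x":0,"y":0,"z":0,"roll":0},{"grip":0.45,"x":0,"y":0,"z":0,"roll":0},{"grip":0.45,"x":0,"y":0,"z":0,"roll":0}]}}

```text
clock: 10.25
tcp_pos: [0.5698, -0.1168, -0.0034]
orientation: [0.0, 0.103, 0.995, -0.0]
wrist_force: [-0.8, 0.7, 3.4]
finger_gap: 0.0548
grip_force: 32.5
```

Contact (3.4 N) at the predicted height. Release slowly.

Request:
{"method": "servo_tool", "body": {"increments": [{"grip":0.36,"x":0,"y":0,"z":0,"roll":0},{"grip":0.34,"x":0,"y":0,"z":0,"roll":0},{"grip":0.3,"x":0,"y":0,"z":0,"roll":0},{"grip":0.2,"x":0,"y":0,"z":0,"roll":0},{"grip":0.1,"x":0,"y":0,"z":0,"roll":0}], "grip_force": 20}}

```text
clock: 10.67
tcp_pos: [0.5694, -0.1167, -0.0041]
orientation: [-0.0, 0.103, 0.995, 0.0]
wrist_force: [0.1, 0.5, 0.6]
finger_gap: 0.0767
grip_force: 0.0
```

Request:
{"method": "servo_tool", "body": {"increments": [{"grip":0.08,"x":0,"y":0,"z":0,"roll":0},{"grip":0.08,"x":0,"y":0,"z":-10,"roll":0},{"grip":0.08,"x":0,"y":0,"z":-25,"roll":0},{"grip":0.08,"x":0,"y":0,"z":-40,"roll":0},{"grip":0.08,"x":0,"y":0,"z":-40,"roll":0}]}}

```text
clock: 11.08
tcp_pos: [0.5682, -0.1162, 0.1119]
orientation: [-0.002, 0.103, 0.995, 0.0]
wrist_force: [1.1, -0.6, 0.1]
finger_gap: 0.0783
grip_force: 0.0
```

Request:
{"method": "servo_tool", "body": {"increments": [{"grip":0.1,"x":30,"y":0,"z":-30,"roll":0},{"grip":0.3,"x":30,"y":0,"z":0,"roll":0},{"grip":0.4,"x":30,"y":0,"z":0,"roll":0},{"grip":0.4,"x":0,"y":0,"z":0,"roll":0},{"grip":0.4,"x":0,"y":0,"z":0,"roll":0}]}}

```text
clock: 11.5
tcp_pos: [0.4808, -0.098, 0.1417]
orientation: [0.0, 0.103, 0.995, -0.0]
wrist_force: [0.1, 0.0, 1.1]
finger_gap: 0.0514
grip_force: 0.0
```

```bash
python3 -c "
from h import *
s=snap('scene','scene11'); p=proj('scene',[.570,-.117,.054]); print(p)
u,v=p.astype(int); g=glass(s,(u-17,v-13,u+17,v+13)); print(g,onz('scene',*g[1][0],.054))
m=cv2.inRange(cv2.cvtColor(s,cv2.COLOR_BGR2HSV),(45,120,60),(80,255,255))[200:240,250:285]; print('green',cv2.boundingRect(m))
t=snap('top','top11')
cv2.imwrite('pics/crop10.png',np.hstack([cv2.resize(s[205:285,210:290],None,fx=5,fy=5,interpolation=cv2.INTER_CUBIC),cv2.resize(t[215:295,320:400],None,fx=5,fy=5,interpolation=cv2.INTER_CUBIC)]))
for d in(0,.004,.008):
  print(d,[proj('scene',[.575-(.106-d)*.979,-.1185+(.106-d)*.205,z]).round(1) for z in(.056,.1)])
go([.575-.102*.979,-.1185+.102*.205,.15],78.2)"
```

```text
[244.80834737 249.99584471]
(158.0, ((244.9470672607422, 250.59059143066406), (10.518194198608398, 19.914052963256836), 85.6225814819336)) [ 0.57206408 -0.11576066  0.054     ]
green (12, 11, 10, 20)
0 [array([268. , 228.2]), array([267.2, 213.2])]
0.004 [array([267.2, 229. ]), array([266.3, 214. ])]
0.008 [array([266.3, 229.8]), array([265.4, 214.8])]
t 11.6 tcp [483.  -98.8 141.5] ydir 78.19 tilt [ 2.1e-03 -7.0e-04 -1.0e+00] gap 51.3 F [-0.2 -0.1  0.5] grip 0.0
shift mm in tool axes now [ 8.  -0.4 -8.5] roll -0.01
```

View pics/crop10.png

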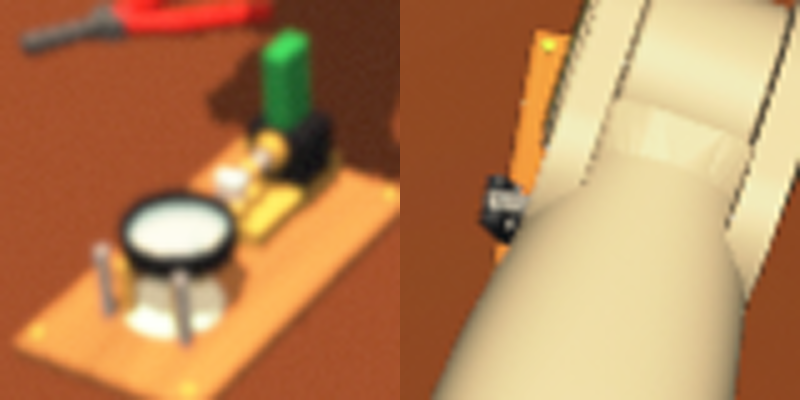

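Lens lies flat on the rests inside both pins (crop (178,232)); jaw back, handle at scene (267,221). Now the handle: pose reads ~29 mm low, so the target reading is z ≈ 0.040.

Request:
{"method": "servo_tool", "body": {"increments": [{"grip":0.4,"x":10,"y":0,"z":0,"roll":0},{"grip":0.4,"x":0,"y":0,"z":30,"roll":0},{"grip":0.4,"x":0,"y":0,"z":30,"roll":0},{"grip":0.4,"x":0,"y":0,"z":0,"roll":0},{"grip":0.4,"x":0,"y":0,"z":0,"roll":0}]}}

```text
clock: 12.02
tcp_pos: [0.4707, -0.0958, 0.0795]
orientation: [-0.002, 0.103, 0.995, 0.001]
wrist_force: [0.1, 0.2, 0.4]
finger_gap: 0.0513
grip_force: 0.0
```

Request:
{"method": "servo_tool", "body": {"increments": [{"grip":0.4,"x":0,"y":0,"z":15,"roll":0},{"grip":0.4,"x":0,"y":0,"z":15,"roll":0},{"grip":0.4,"x":0,"y":0,"z":10,"roll":0},{"grip":0.4,"x":0,"y":0,"z":0,"roll":0},{"grip":0.4,"x":0,"y":0,"z":0,"roll":0}]}}

```text
clock: 12.43
tcp_pos: [0.4726, -0.0965, 0.0413]
orientation: [0.0, 0.103, 0.995, 0.0]
wrist_force: [-0.3, -0.2, -0.4]
finger_gap: 0.0515
grip_force: 0.0
```

```bash
python3 -c "
from h import *
go([.575-.104*.979,-.1185+.104*.205,.04],78.2)
s=snap('scene','scene12'); m=cv2.inRange(cv2.cvtColor(s,cv2.COLOR_BGR2HSV),(45,120,60),(80,255,255))[195:240,245:290]; print('green',cv2.boundingRect(m),m.sum()/255)"
```

```text
t 12.43 tcp [472.6 -96.5  41.3] ydir 78.2 tilt [ 1.e-04  1.e-04 -1.e+00] gap 51.5 F [-0.3 -0.2 -0.4] grip 0.0
shift mm in tool axes now [-0.7 -0.5  1.3] roll -0.0
green (18, 17, 9, 19) 149.0
```

Request:
{"method": "servo_tool", "body": {"increments": [{"grip":0.6,"x":0,"y":-0.5,"z":0,"roll":0},{"grip":0.75,"x":0,"y":0,"z":0,"roll":0},{"grip":0.85,"x":0,"y":0,"z":0,"roll":0},{"grip":0.95,"x":0,"y":0,"z":0,"roll":0},{"grip":0.95,"x":0,"y":0,"z":0,"roll":0}], "grip_force": 25}}

```text
clock: 12.9
tcp_pos: [0.4727, -0.0971, 0.0414]
orientation: [0.001, 0.103, 0.995, -0.0]
wrist_force: [-1.1, 0.2, 4.9]
finger_gap: 0.0134
grip_force: 28.7
```

Request:
{"method": "servo_tool", "body": {"increments": [{"grip":0.95,"x":0,"y":0,"z":0,"roll":0},{"grip":0.95,"x":0,"y":0,"z":0,"roll":0},{"grip":0.95,"x":0,"y":0,"z":0,"roll":0}], "grip_force": 40}}

```text
clock: 13.15
tcp_pos: [0.4727, -0.0971, 0.0415]
orientation: [0.001, 0.103, 0.995, -0.0]
wrist_force: [-0.9, -0.3, 6.2]
finger_gap: 0.0129
grip_force: 42.2
```

```bash
cat >> h.py <<'E'
def st():
    s=env.get_state(); e=np.array([np.cos(np.radians(-11.8)),np.sin(np.radians(-11.8))]); l=np.array([-e[1],e[0]]); p=s["tcp_pos"][:2]*1000-[575,-118.5]
    print("t",round(s["clock"],2),"along",(p@e).round(2),"across",(p@l).round(2),"F along",(s["wrist_force"][:2]@e).round(2),"across",(s["wrist_force"][:2]@l).round(2),"z",s["wrist_force"][2].round(1),"gap",s["finger_gap"].round(4),"grip",s["grip_force"])
E
python3 -c "
from h import *
st()"
```

```text
Traceback (most recent call last):
  File "h.py", line 27, in st
    print("t",round(s["clock"],2),"along",(p@e).round(2),"across",(p@l).round(2),"F along",(s["wrist_force"][:2]@e).round(2),"across",(s["wrist_force"][:2]@l).round(2),"z",s["wrist_force"][2].round(1),"gap",s["finger_gap"].round(4),"grip",s["grip_force"])
                                                                                                                                                                                                               ^^^^^^^^^^^^^^^^^^^^^
AttributeError: 'float' object has no attribute 'round'
```

Request:
{"method": "servo_tool", "body": {"increments": [{"grip":0.95,"x":-1,"y":0,"z":0,"roll":0},{"grip":0.95,"x":-1.5,"y":0,"z":0,"roll":0},{"grip":0.95,"x":-1.5,"y":0,"z":0,"roll":0},{"grip":0.95,"x":-1.5,"y":0,"z":0,"roll":0},{"grip":0.95,"x":-1.5,"y":0,"z":0,"roll":0}], "grip_force": 60}}

```text
clock: 13.57
tcp_pos: [0.4778, -0.0982, 0.0415]
orientation: [-0.001, 0.103, 0.995, -0.0]
wrist_force: [-6.2, 1.3, 10.5]
finger_gap: 0.0127
grip_force: 63.2
```

```bash
sed -i 's/s\["finger_gap"\].round(4)/round(s["finger_gap"],4)/' h.py; cat >> h.py <<'E'
def look(k=6):
    e=np.array([np.cos(np.radians(-11.8)),np.sin(np.radians(-11.8))]); F=[];G=[];A=[]
    for _ in range(k):
        st0=env.get_state(); im=cv2.cvtColor(np.array(env.read_camera("scene")),cv2.COLOR_RGB2BGR)
        F.append(st0["wrist_force"][:2]@e); A.append((st0["tcp_pos"][:2]*1000-[575,-118.5])@e)
        try:
            g=glass(im,(227,238,257,264)); G.append([g[0],(onz("scene",*g[1][0],.054)[:2]*1000-[575,-118.5])@e])
        except Exception as x: print(x)
    print("along",np.round(A,2),"F",np.round(F,1),"lens area,along",np.median(G,0).round(2)); cv2.imwrite("pics/last.png",im)
E
python3 -c "
from h import *
st(); look()"
```

```text
t 13.57 along -99.32 across 0.03 F along -6.38 across 0.03 z 10.5 gap 0.0127 grip 63.1799590587616
along [-99.32 -98.98 -98.98 -98.98 -98.97 -98.98] F [-6.4 -5.8 -5.5 -5.2 -4.8 -5.1] lens area,along [155.    -3.37]
```

Request:
{"method": "servo_tool", "body": {"increments": [{"grip":0.95,"x":-1.5,"y":0,"z":0,"roll":0},{"grip":0.95,"x":-1.5,"y":0,"z":0,"roll":0},{"grip":0.95,"x":-1.5,"y":0,"z":0,"roll":0},{"grip":0.95,"x":-1.5,"y":0,"z":0,"roll":0},{"grip":0.95,"x":-1.5,"y":0,"z":0,"roll":0}]}}

```text
clock: 14.28
tcp_pos: [0.4851, -0.0997, 0.0415]
orientation: [-0.001, 0.103, 0.995, -0.0]
wrist_force: [-5.8, 0.9, 11.2]
finger_gap: 0.0125
grip_force: 63.2
```

```bash
python3 -c "
from h import *
st(); look(4)"
```

```text
t 14.28 along -91.86 across 0.05 F along -5.83 across -0.32 z 11.2 gap 0.0125 grip 63.22702646255493
along [-91.86 -91.48 -91.49 -91.51] F [-5.8 -4.9 -4.  -4.5] lens area,along [157.    -3.69]
```

Request:
{"method": "servo_tool", "body": {"increments": [{"grip":0.95,"x":-1,"y":0,"z":0,"roll":0},{"grip":0.95,"x":-1,"y":0,"z":0,"roll":0},{"grip":0.95,"x":-1,"y":0,"z":0,"roll":0},{"grip":0.95,"x":-1,"y":0,"z":0,"roll":0},{"grip":0.95,"x":-1,"y":0,"z":0,"roll":0}]}}

```text
clock: 14.9
tcp_pos: [0.4899, -0.1007, 0.0415]
orientation: [-0.001, 0.103, 0.995, -0.0]
wrist_force: [-6.0, 1.0, 11.5]
finger_gap: 0.0127
grip_force: 63.1
```

```bash
python3 -c "
from h import *
st(); look(4)
import h
# nose-to-lens distance along the axis in the picture
im=cv2.imread('pics/last.png'); H=cv2.cvtColor(im,cv2.COLOR_BGR2HSV).astype(int)
for d in range(-75,-20,3):
  u,v=proj('scene',[.575+d*.000979,-.1185-d*.000205,.047]).round().astype(int); print(d,(u,v),H[v,u],end=' ')"
```

```text
t 14.9 along -86.92 across 0.06 F along -6.1 across -0.23 z 11.5 gap 0.0127 grip 63.1146240234375
along [-86.92 -86.68 -86.72 -86.65] F [-6.1 -5.3 -5.7 -5. ] lens area,along [160.     0.16]
-75 (np.int64(261), np.int64(237)) [ 22 167 249] -72 (np.int64(261), np.int64(238)) [ 21 169 246] -69 (np.int64(260), np.int64(239)) [ 18 144 230] -66 (np.int64(259), np.int64(239)) [ 17  98 230] -63 (np.int64(259), np.int64(240)) [ 15  84 206] -60 (np.int64(258), np.int64(241)) [ 16  78 206] -57 (np.int64(257), np.int64(241)) [ 19  89 240] -54 (np.int64(256), np.int64(242)) [ 21 136 248] -51 (np.int64(256), np.int64(242)) [ 21 136 248] -48 (np.int64(255), np.int64(243)) [ 19 103 236] -45 (np.int64(254), np.int64(244)) [ 22  43 233] -42 (np.int64(254), np.int64(244)) [ 22  43 233] -39 (np.int64(253), np.int64(245)) [ 29  29 217] -36 (np.int64(252), np.int64(246)) [ 35  26 127] -33 (np.int64(252), np.int64(246)) [ 35  26 127] -30 (np.int64(251), np.int64(247)) [ 57  20 139] -27 (np.int64(250), np.int64(248)) [ 53  24 216] -24 (np.int64(249), np.int64(248)) [ 48  19 225] -21 (np.int64(249), np.int64(249)) [ 37  18 239]
```

The lens has started moving with the nose (−3.7 → +0.2 mm). Small steps now.

Request:
{"method": "servo_tool", "body": {"increments": [{"grip":0.95,"x":-0.5,"y":0,"z":0,"roll":0},{"grip":0.95,"x":-0.5,"y":0,"z":0,"roll":0},{"grip":0.95,"x":-0.5,"y":0,"z":0,"roll":0}]}}

```text
clock: 15.35
tcp_pos: [0.4914, -0.101, 0.0415]
orientation: [-0.001, 0.103, 0.995, -0.0]
wrist_force: [-5.4, 0.9, 10.8]
finger_gap: 0.0128
grip_force: 63.1
```

```bash
python3 -c "
from h import *
st(); look(5)"
```

```text
t 15.35 along -85.44 across 0.05 F along -5.44 across -0.24 z 10.8 gap 0.0128 grip 63.11275362968445
along [-85.44 -85.38 -85.32 -85.31 -85.32] F [-5.4 -5.9 -5.3 -5.5 -5.2] lens area,along [168.5   -1.86]
```

Request:
{"method": "servo_tool", "body": {"increments": [{"grip":0.95,"x":-0.4,"y":0,"z":0,"roll":0},{"grip":0.95,"x":-0.4,"y":0,"z":0,"roll":0},{"grip":0.95,"x":-0.4,"y":0,"z":0,"roll":0}]}}

```text
clock: 15.85
tcp_pos: [0.4925, -0.1012, 0.0415]
orientation: [-0.001, 0.103, 0.995, -0.0]
wrist_force: [-5.2, 0.6, 10.9]
finger_gap: 0.013
grip_force: 63.1
```

```bash
python3 -c "
from h import *
st(); look(5)"
```

```text
t 15.85 along -84.26 across 0.06 F along -5.25 across -0.49 z 10.9 gap 0.013 grip 63.11140179634094
along [-84.26 -84.18 -84.15 -84.18 -84.17] F [-5.2 -6.3 -6.2 -5.2 -6.3] lens area,along [157.     2.78]
```

```bash
cat >> h.py <<'E'
def edge(im):
    V=im.max(2).astype(float); r=[]
    for u in range(239,247):
        c=V[246:262,u]
        for i in range(3,15):
            if c[i]>=120>c[i+1]: r.append(246+i+(c[i]-120)/(c[i]-c[i+1])); break
    return np.mean(r) if r else np.nan
def look2(k=8):
    e=np.array([np.cos(np.radians(-11.8)),np.sin(np.radians(-11.8))]); F=[];A=[];I=[]
    for _ in range(k):
        im=cv2.cvtColor(np.array(env.read_camera("scene")),cv2.COLOR_RGB2BGR); s=env.get_state()
        F.append(s["wrist_force"][:2]@e); A.append((s["tcp_pos"][:2]*1000-[575,-118.5])@e); I.append(im.astype(float))
    m=np.mean(I,0); cv2.imwrite(f"pics/avg_{abs(np.mean(A)):.1f}.png",m)
    print("along %.2f F %.2f +- %.2f edge %.2f"%(np.mean(A),np.mean(F),np.std(F)/k**.5,edge(m)))
E
python3 -c "
from h import *
for n in('scene11','scene12'): print(n,edge(cv2.imread(f'pics/{n}.png')))
print([proj('scene',[.575+d*.000979,-.1185-d*.000205,.054]).round(2) for d in(-5,0)])
look2()"
```

```text
scene11 256.1064692407983
scene12 256.0904594086054
[array([244.6 , 249.98]), array([243.37, 251.09])]
along -84.16 F -5.94 +- 0.18 edge 257.74[ WARN:0@4.688] global loadsave.cpp:1063 imwrite_ Unsupported depth image for selected encoder is fallbacked to CV_8U.
```

Request:
{"method": "servo_tool", "body": {"increments": [{"grip":0.95,"x":-0.5,"y":0,"z":0,"roll":0},{"grip":0.95,"x":-0.5,"y":0,"z":0,"roll":0},{"grip":0.95,"x":0,"y":0,"z":0,"roll":0}]}}

```text
clock: 16.75
tcp_pos: [0.4935, -0.1014, 0.0415]
orientation: [-0.001, 0.103, 0.995, -0.0]
wrist_force: [-6.0, 0.6, 11.1]
finger_gap: 0.0127
grip_force: 63.1
```

```bash
python3 -c "
from h import *
look2()"
```

```text
along -83.23 F -6.32 +- 0.13 edge 258.00[ WARN:0@4.578] global loadsave.cpp:1063 imwrite_ Unsupported depth image for selected encoder is fallbacked to CV_8U.
```

Request:
{"method": "servo_tool", "body": {"increments": [{"grip":0.95,"x":-0.5,"y":0,"z":0,"roll":0},{"grip":0.95,"x":-0.5,"y":0,"z":0,"roll":0},{"grip":0.95,"x":0,"y":0,"z":0,"roll":0}]}}

```text
clock: 17.4
tcp_pos: [0.4942, -0.1016, 0.0415]
orientation: [-0.001, 0.103, 0.995, -0.0]
wrist_force: [-7.1, 0.3, 12.9]
finger_gap: 0.0128
grip_force: 63.2
```

```bash
python3 -c "
from h import *
look2()"
```

```text
along -82.53 F -6.89 +- 0.15 edge 258.00[ WARN:0@4.579] global loadsave.cpp:1063 imwrite_ Unsupported depth image for selected encoder is fallbacked to CV_8U.
```

Glass edge stopped at row 258.00 and the force is rising: home at along ≈ −83.3. Target ≈ −81.2 (2 mm compression, expect ≈ 8 N).

Request:
{"method": "servo_tool", "body": {"increments": [{"grip":0.95,"x":-0.5,"y":0,"z":0,"roll":0},{"grip":0.95,"x":-0.5,"y":0,"z":0,"roll":0},{"grip":0.95,"x":0,"y":0,"z":0,"roll":0}]}}

```text
clock: 18.05
tcp_pos: [0.495, -0.1017, 0.0415]
orientation: [-0.001, 0.103, 0.995, -0.0]
wrist_force: [-8.0, 1.0, 12.4]
finger_gap: 0.0127
grip_force: 63.2
```

```bash
python3 -c "
from h import *
look2()" 2>/dev/null
```

```text
along -81.74 F -7.25 +- 0.14 edge 258.01
```

Request:
{"method": "servo_tool", "body": {"increments": [{"grip":0.95,"x":-0.4,"y":0,"z":0,"roll":0},{"grip":0.95,"x":-0.3,"y":0,"z":0,"roll":0},{"grip":0.95,"x":0,"y":0,"z":0,"roll":0}]}}

```text
clock: 18.7
tcp_pos: [0.4954, -0.1018, 0.0415]
orientation: [-0.001, 0.103, 0.995, -0.0]
wrist_force: [-8.7, 0.3, 13.0]
finger_gap: 0.0127
grip_force: 63.3
```

```bash
python3 -c "
from h import *
look2()" 2>/dev/null
```

```text
along -81.26 F -8.22 +- 0.21 edge 258.01
```

Request:
{"method": "servo_tool", "body": {"increments": [{"grip":0.95,"x":0.7,"y":0,"z":-0.3,"roll":0},{"grip":0.95,"x":0.6,"y":0,"z":-0.3,"roll":0},{"grip":0.95,"x":0,"y":0,"z":0,"roll":0}]}}

```text
clock: 19.35
tcp_pos: [0.4955, -0.1018, 0.0415]
orientation: [-0.0, 0.103, 0.995, -0.0]
wrist_force: [-4.7, 0.3, 6.3]
finger_gap: 0.0126
grip_force: 62.3
```

```bash
python3 -c "
from h import *
look2(5);st()" 2>/dev/null
```

```text
along -81.24 F -3.97 +- 0.23 edge 258.01
t 19.6 along -81.24 across 0.06 F along -4.11 across -0.11 z 7.0 gap 0.0129 grip 62.35453963279724
```

Jaw stays, load eased to 4 N. Ease a bit more and release.

Request:
{"method": "servo_tool", "body": {"increments": [{"grip":0.95,"x":0.6,"y":0,"z":-0.3,"roll":0},{"grip":0.95,"x":0.4,"y":0,"z":-0.2,"roll":0},{"grip":0.95,"x":0,"y":0,"z":0,"roll":0}], "grip_force": 30}}

```text
clock: 19.85
tcp_pos: [0.4955, -0.1018, 0.0415]
orientation: [0.0, 0.103, 0.995, -0.0]
wrist_force: [0.3, -1.0, 0.0]
finger_gap: 0.0125
grip_force: 61.5
```

Request:
{"method": "servo_tool", "body": {"increments": [{"grip":0.8,"x":0,"y":0,"z":0,"roll":0},{"grip":0.7,"x":0,"y":0,"z":0,"roll":0},{"grip":0.6,"x":0,"y":0,"z":0,"roll":0},{"grip":0.5,"x":0,"y":0,"z":0,"roll":0},{"grip":0.5,"x":0,"y":0,"z":0,"roll":0}]}}

```text
clock: 20.27
tcp_pos: [0.4953, -0.1017, 0.0418]
orientation: [0.0, 0.103, 0.995, 0.0]
wrist_force: [0.1, -0.3, -0.4]
finger_gap: 0.0426
grip_force: 0.0
```

Request:
{"method": "servo_tool", "body": {"increments": [{"grip":0.5,"x":0,"y":0,"z":-10,"roll":0},{"grip":0.5,"x":0,"y":0,"z":-20,"roll":0},{"grip":0.5,"x":0,"y":0,"z":-35,"roll":0},{"grip":0.5,"x":0,"y":0,"z":-35,"roll":0},{"grip":0.5,"x":0,"y":0,"z":-30,"roll":0}]}}

```text
clock: 20.68
tcp_pos: [0.4953, -0.1017, 0.1746]
orientation: [0.001, 0.103, 0.995, -0.0]
wrist_force: [0.4, -0.2, -0.7]
finger_gap: 0.0429
grip_force: 0.0
```

Request:
{"method": "servo_tool", "body": {"increments": [{"grip":0.5,"x":0,"y":20,"z":0,"roll":0},{"grip":0.5,"x":0,"y":30,"z":0,"roll":0},{"grip":0.5,"x":0,"y":30,"z":0,"roll":0},{"grip":0.5,"x":0,"y":0,"z":0,"roll":0},{"grip":0.5,"x":0,"y":0,"z":0,"roll":0}]}}

```text
clock: 21.1
tcp_pos: [0.5117, -0.0222, 0.1725]
orientation: [0.0, 0.101, 0.995, -0.0]
wrist_force: [-0.6, -0.5, -0.5]
finger_gap: 0.0429
grip_force: 0.0
```

```bash
python3 -c "
from h import *
look2(6);st()
import glob
def green(f):
    m=cv2.inRange(cv2.cvtColor(cv2.imread(f),cv2.COLOR_BGR2HSV),(45,120,60),(80,255,255)); m[:195]=0;m[245:]=0;m[:,:240]=0;m[:,290:]=0; M=cv2.moments(m,True); return f,M['m00'],M['m10']/M['m00'],M['m01']/M['m00'],cv2.boundingRect(m)
for f in sorted(glob.glob('pics/avg*')): print(green(f),edge(cv2.imread(f)))
print(green('pics/scene11.png'))" 2>/dev/null
```

```text
along -81.50 F -0.10 +- 0.22 edge 258.03
t 21.4 along -81.45 across 79.23 F along -0.64 across 0.29 z 0.9 gap 0.0424 grip 0.0
('pics/avg_81.2.png', 81.0, 259.9753086419753, 227.62962962962962, (257, 217, 10, 19)) 258.0127796114012
('pics/avg_81.3.png', 82.0, 259.9390243902439, 227.6829268292683, (257, 217, 10, 19)) 258.0130336811743
('pics/avg_81.5.png', 141.0, 261.50354609929076, 225.56737588652481, (258, 216, 8, 20)) 258.03246013514854
('pics/avg_81.7.png', 77.0, 260.15584415584414, 227.42857142857142, (257, 217, 10, 19)) 258.0068356616552
('pics/avg_82.5.png', 77.0, 260.2857142857143, 227.67532467532467, (258, 217, 9, 19)) 258.0008178690907
('pics/avg_83.2.png', 76.0, 260.35526315789474, 227.53947368421052, (258, 217, 9, 18)) 257.99701814748994
('pics/avg_84.2.png', 79.0, 260.36708860759495, 227.20253164556962, (258, 217, 9, 18)) 257.7376325842444
('pics/scene11.png', 160.0, 266.9, 220.425, (262, 211, 10, 20))
```

```bash
python3 -c "
from h import *
print(env.hand_in())"
```

```text
the job is handed in; nothing more can be done
None
```

The clear black-rimmed lens is on the three rests, pressed against both pins with the jaw spring squeezed about 2 mm (estimated from the push force), the gripper is clear, and the job was handed in at about 21 s with no verdict shown.

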